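Set the covered dye pan on the hob and fit its thermometer

TASK

Set up the dye pan: it is full, so slide it along the bench, level and never lifted, until its base stands wholly inside the white ring of the hob, steering it and its handle round the ink tubs, the instrument stand, the jar and the beaker so that the pan touches none of them. Take the large-dial thermometer out of the stand and put its stem down through the port in the pan's lid, fully home so that its nut sits on the port. Leave everything else where it stands.

Things in the scene. Friction and masses are not known exactly. Their poses are not given: they have to be found in the camera images.
- pan: Covered dye pan, 0.8 kg, loose, lid clipped on (one rigid piece): steel, 104 mm in diameter (108 at the rim), 62 mm tall, lid top at 66 mm; friction with bench and hob about 0.3 to 0.4. Origin: centre of its underside, z up. Its straight black handle, 20 mm wide, 13 thick, points along the pan's +x, 50 mm above the bench, its end 150 mm from the pan's axis. Slide it by knob, handle or side.
- pan_knob (a point): Middle of the grip of the lid's round black knob, on the pan's axis, 85 mm above the bench. The knob is 28 mm in diameter from 79 to 94 mm up (its top) and 16 mm below that, down to the lid at 66 mm. Axes as the pan's.
- pan_port (a point): Centre of the upper rim of the lid's thermometer port: an upright dark steel tube, 18 mm outside, 8 mm bore, rising 16 mm above the lid to 82 mm above the bench, 31 mm from the pan's axis along the pan's +y (90 degrees anticlockwise from the handle, seen from above). The bore is free for 68 mm below the rim. Axes as the pan's.
- pan_center (a point): Centre of the pan's body, on its axis 33 mm above the underside. Axes as the pan's.
- hob_zone (a point): Centre of the white ring (150 mm outside diameter, 145 mm inside) on the black glass plate (220 mm square) of the hob, which is let flush into the bench top: no step, the pan slides onto it.
- thermo: Large-dial thermometer, loose, 80 g, upright in a hole of the stand at the start. Origin on its axis at the underside of its nut, z up the axis. Steel stem 6 mm thick, round-ended, 65 mm long below the nut; brass nut 17 mm wide, 12 tall; a neck 10 mm wide; then the round dial case, 50 mm in diameter, 18 to 32 mm above the origin, white face up.
- thermo_dial (a point): Centre of the thermometer's dial case (50 mm in diameter, 14 mm thick), 25 mm above the underside of the nut; where to grip it, by the rim. Axes as the thermometer's, z up the axis.
- stand: White instrument stand screwed to the bench, 50 mm (its x) by 160 mm (its y), 80 mm tall. Origin at the centre of its underside. Its top plate has three 9 mm holes in a row along its y at -50, 0 and +50 mm, each with one instrument standing in it; the stem comes straight up out of the hole.
- small_dial: Small-dial thermometer in the stand: dial only 32 mm in diameter, top 24 mm above the stand. Origin on its axis at the stand's top. To be left there.
- pen: Grey pen-shaped tester in the stand: 20 mm in diameter, top 45 mm above the stand, no dial. Origin on its axis at the stand's top. To be left there.
- ink_tub_a: Full ink tub with white lid, cannot be moved: 90 mm in diameter, 92 mm tall. Origin at the centre of its underside.
- ink_tub_b: Full ink tub with black lid, cannot be moved: 90 mm in diameter, 92 mm tall. Origin at the centre of its underside.
- jar: Loose amber pigment jar with a black lid, 56 mm in diameter, 80 mm tall. Origin at the centre of its underside.
- beaker: Loose clear plastic beaker, empty, 72 mm in diameter at the rim, 85 mm tall. Origin at the centre of its underside.
- tape_roll: Loose roll of brown tape lying flat at the far side, 100 mm in diameter, 40 mm tall. Origin at the centre of its underside.
- spoon: Loose wooden spoon lying flat on the bench at the right, beside the basin. Origin near its middle.
Not all that is in view belongs to the job. What is shaped like the pan but pink or turquoise is not meant. Leave any green look-alike of the thermo alone.

How it is judged (in metres and radians):
At the end, for the whole second after the job is handed in: The pan stands flat on the hob with its base inside the white ring (its axis within 21 mm of the ring's centre), the large-dial thermometer's stem is in the lid's port with its nut on the port's rim (within 3 mm of seated, 4 mm of centre, upright in the port), and both are let go and at rest (horizontal distance between pan_center and hob_zone below 0.021 m and height (world z) of pan below 0.004 m and angle between pan's own z axis and vertical below 0.05 rad and horizontal distance between thermo and pan_port below 0.004 m and z of thermo in the frame of pan_port between -0.004 and 0.003 m and angle between the z axis of thermo and the z axis of pan, either way round below 0.08 rad and linear speed of each of pan, thermo below 0.02 m/s); the robot touches nothing.
It fails at once if the pan is lifted off the bench (more than 8 mm) (height (world z) of pan above 0.008 m).
It fails at once if the pan is tipped (more than about 7 degrees) (angle between pan's own z axis and vertical above 0.12 rad).
It fails at once if the pan touches an ink tub, the stand, the jar or the beaker (contact force between pan and ink_tub_a above 0.3 N or contact force between pan and ink_tub_b above 0.3 N or contact force between pan and stand above 0.3 N or contact force between pan and jar above 0.3 N or contact force between pan and beaker above 0.3 N).
It fails at once if something else is moved from its place (more than 20 mm) (distance of any of small_dial, pen, jar, beaker, tape_roll, spoon from where it was at the start of the episode above 0.02 m).
It also fails if it takes over 69 s, if anything falls off the work surface, if the arm or the gripper's body presses on something with over 40 N, if the wrist force passes 120 N, or if a joint passes its speed limit or range.

ROBOT

A 6-joint arm with a two-finger parallel gripper is mounted at the origin on the work surface. World frame = base frame: x ahead of the robot, y to its left, z up, the work surface at z = 0. Lengths are in m, angles in degrees, forces in N, time in s.
With the tool pointing down it reaches from about 0.35 to 0.925 m from the base axis. Payload 6.4 kg.
Tool frame: the origin (TCP) lies midway between the tips of the shut fingers; the grasp point (between the pads) lies 19 mm behind it; z points along the fingers, y is the line along which they close (so a half turn about z gives the same grasp; the last joint's range is limited). The gripper opens to 94 mm and grips with 3 to 60 N. Pads are 16 mm wide; open, the fingers measure 119 mm over their backs; the gripper's body (75 mm by 177 mm) begins 78 mm behind the grasp point.
Start: joints at [-74.376, 14.043, 89.255, -0, 76.702, -9.975], TCP at [0.281, -0.586, 0.205] pointing down, gripper open.
Joint ranges: [-179.41, 179.41], [-58.25, 129.5], [7.25, 145.43], [-54.29, 234.29], [11.92, 165.04], [-157.13, 157.13]. Speed limits (degrees/s): [147.25, 147.25, 180, 180, 180, 180].

INTERFACE

Orientations are given as a 3x3 rotation matrix whose columns are the frame's x, y, z axes.
In Python, from workcell import robot, eyes, job gives the robot as it stands.
- The arm moves only by the tool step_arm, never from a script. Its argument "rows" is one flat list of numbers, 4 for each row, row after row: the shift along the world's x, y, z in mm, then the turn about the world's z in rad. A call has 1 to 12 rows; each row is the pose to reach, as a shift and turn from the pose commanded when the call began; what a row does not reach only later rows make up. A row lasts 1/10 s, in which the tool goes at most 50 mm and 8.59 degrees, less where a joint would pass 70% of its speed; a pose out of reach is approached as far as the arm can. A call with a gripper value outside its range is refused whole. "gripper" is the opening, from 0 (shut) to 1 (fully open), set as the call begins (left out, the last holds). The fingers move at their own pace and stop on an object; "grip_force" is the grip in N (left out, the last holds). Time passes only in rows, so rows that repeat a pose let the fingers close. It gives the time, the measured TCP pose, the force, the opening and the grip force at its end, in the units of the state.
- robot.sense(): the state, without advancing time (a new reading comes with each control period).
- eyes.camera(name): name is "scene" or "top"; returns a dict with "pixels" (420x560x3 uint8, red, green, blue), "K" (3x3 intrinsics, pixels), "extrinsics" (4x4, takes a point from world to camera coordinates). Camera axes: x right, y up, looking along -z (the intrinsics and any distortion apply to the point x, -y, -z); pixel columns grow to the right and rows downward; lengths in m; the calibration is good to about 2 mm. A picture is of the moment at which its call begins. There is no depth.
- job.sign_off(): hands the job in; it is judged then, once.
The state is a dict: "time": time; "joints": joint angles; "joint_velocities": joint speeds; "joint_torque": joint torques, N m; "position": TCP position; "orientation": TCP orientation; "contact_force": force on the tool from outside, world axes, zero at the start; "moment": the same for the moment, N m; "gripper_width": finger opening in m; "finger_force": force on a finger pad.
Only numpy, scipy, OpenCV 4.12 (cv2) and the standard library are available. Lean on these libraries where they do the work, as an engineer would, in place of code of your own. Each camera call takes 0.05 s, during which the arm holds its last target. There are 200 camera calls.

## Working session

There is one attempt and no reset: what is moved stays moved. The work goes in short steps, Python scripts to look and compute and a tool call to move; the robot and the scene stay as the last step left them, time stands still between calls to the robot, and variables do not carry over. Pictures are saved under pics/ and viewed, at most 10 in all, crops included, and the job is handed in when it is done.

Besides the shell and the picture viewer there is one more tool, called after ">>>" by a JSON object that holds its "api" and its "payload", one argument or row to a line. step_arm: Moves the arm, as the interface text tells. Its arguments: {"type":"object","properties":{"rows":{"type":"array","items":{"type":"number"}},"gripper":{"type":"number"},"grip_force":{"type":"number"}},"required":["rows"]}

```bash
mkdir -p pics; cat > h.py <<'E'
import numpy as np, cv2
from workcell import robot, eyes, job
def shot(n,f=None):
    c=eyes.camera(n)
    if f: cv2.imwrite(f,cv2.cvtColor(c["pixels"],cv2.COLOR_RGB2BGR)); np.savez(f+".npz",**{k:c[k] for k in("pixels","K","extrinsics")})
    return c
def cast(c,u,v,z):
    K,E=np.array(c["K"]),np.array(c["extrinsics"]); R,t=E[:3,:3],E[:3,3]
    d=np.linalg.inv(K)@np.array([u,v,1.]); d=R.T@np.array([d[0],-d[1],-d[2]]); o=-R.T@t
    return (o+d*(z-o[2])/d[2])
def proj(c,p):
    K,E=np.array(c["K"]),np.array(c["extrinsics"]); q=E[:3,:3]@np.array(p)+E[:3,3]
    q=K@np.array([q[0],-q[1],-q[2]]); return q[:2]/q[2]
E
python3 - <<'E'
from h import *
for n in("top","scene"):
    c=shot(n,f"pics/{n}0.png"); print({k:(v if k!="pixels" else 0) for k,v in c.items()})
print(robot.sense())
E
```

```text
{'pixels': 0, 'K': array([[476.37424411,   0.        , 279.37552203],
       [  0.        , 476.37424411, 208.57931585],
       [  0.        ,   0.        ,   1.        ]]), 'extrinsics': array([[ 0.00379116, -0.99983399, -0.01782162,  0.03139103],
       [ 0.9946159 ,  0.00192453,  0.10361226, -0.55091124],
       [-0.10356076, -0.01811847,  0.99445809, -1.36357158],
       [ 0.        ,  0.        ,  0.        ,  1.        ]])}
{'pixels': 0, 'K': array([[462.74065278,   0.        , 279.93132838],
       [  0.        , 462.74065278, 205.94741834],
       [  0.        ,   0.        ,   1.        ]]), 'extrinsics': array([[ 0.71317437,  0.70098469,  0.0016679 , -0.39420619],
       [-0.52432395,  0.53185936,  0.66498874,  0.22112748],
       [ 0.46525984, -0.47512744,  0.74685152, -1.52003581],
       [ 0.        ,  0.        ,  0.        ,  1.        ]])}
{'time': 0.1, 'joints': array([-7.43755267e+01,  1.40790927e+01,  8.93159929e+01, -3.11940763e-04,
        7.67010409e+01, -9.97589146e+00]), 'joint_velocities': array([ 0.16205561, -0.07915957, -0.03198703, -0.0836162 ,  0.08566621,
       -0.02379549]), 'joint_torque': array([ 5.47934123e-04, -4.16918635e+01, -3.15525806e+01,  6.86998037e-02,
        3.10439640e-02, -5.34220612e-05]), 'position': array([ 0.28071307, -0.58567866,  0.20448513]), 'orientation': array([[ 9.01829298e-01,  4.32092245e-01, -4.56965850e-04],
       [ 4.32092393e-01, -9.01827898e-01,  1.61430045e-03],
       [ 2.85422156e-04, -1.65327491e-03, -9.99998593e-01]]), 'contact_force': array([0.20469139, 0.04604665, 0.40586566]), 'moment': array([ 0.04016313,  0.05379368, -0.04648647]), 'finger_force': 0.0, 'gripper_width': 0.09412660346026952}
```

View pics/top0.png

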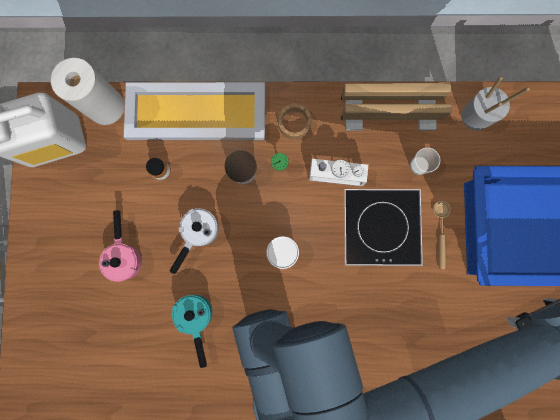

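View pics/scene0.png

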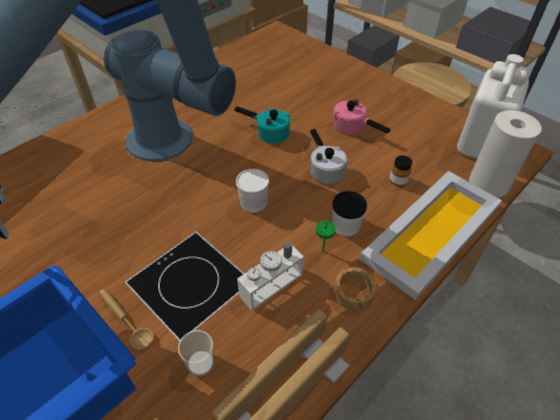

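The top view shows three pans: steel at (198,228), pink at (119,262) and turquoise at (191,314). The steel pan is the one meant, as the other two are excluded. Its handle points to the lower left, ending near (175,270). The hob ring is at (383,228), the white tub at (283,252), the black tub at (240,166) and the stand at (340,172). The dials in the stand are at about (341,169) and (357,171), and the green look-alike at (280,161) is to be left alone. I'll enlarge this area to confirm.

```bash
python3 - <<'E'
import cv2
a=cv2.imread("pics/top0.png"); 
l=cv2.resize(a[190:280,160:250],(540,540),interpolation=cv2.INTER_CUBIC)
b=cv2.imread("pics/top0.png")[150:195,305:375]; r=cv2.resize(b,None,fx=3.6,fy=3.6,interpolation=cv2.INTER_CUBIC)
s=cv2.imread("pics/scene0.png")[235:310,230:310]; s=cv2.resize(s,None,fx=3.15,fy=3.15,interpolation=cv2.INTER_CUBIC)
import numpy as np
o=np.zeros((540,800,3),np.uint8);o[:,:540]=l;o[:162,540:540+252]=r;o[170:170+s.shape[0],540:540+s.shape[1]]=s
cv2.imwrite("pics/crop1.png",o)
E
```

```text
(no output)
```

View pics/crop1.png

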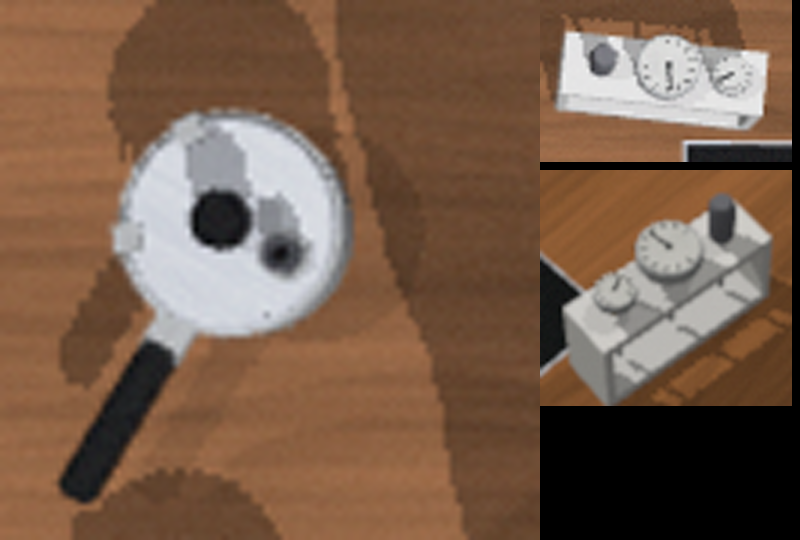

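The crop confirms both targets. The steel pan's knob is at about (196.7,226.5), its port at (207.2,232.2) and its handle end at (173.3,271.7). The large dial is the middle one in the stand at (340.6,168.6), clearly bigger than the small dial at (358.3,170.8). The grey pen is at the left.

```bash
python3 - <<'E'
from h import *
T=dict(np.load("pics/top0.png.npz"));S=dict(np.load("pics/scene0.png.npz"))
P=lambda n,u,v,z:print(n,cast(T,u,v,z)[:2].round(4))
g=T["pixels"]; hsv=cv2.cvtColor(g,cv2.COLOR_RGB2HSV)
def blob(n,m,box,z):
    x0,y0,x1,y1=box; mm=np.zeros_like(m);mm[y0:y1,x0:x1]=m[y0:y1,x0:x1]
    cs,_=cv2.findContours(mm,cv2.RETR_EXTERNAL,cv2.CHAIN_APPROX_NONE); c=max(cs,key=cv2.contourArea)
    (u,v),r=cv2.minEnclosingCircle(c); P(f"{n} {u:.1f},{v:.1f} r{r:.1f}",u,v,z); return c
white=((hsv[...,2]>165)&(hsv[...,1]<60)).astype(np.uint8)*255
dark=((hsv[...,2]<70)).astype(np.uint8)*255
blob("tubA",white,(262,230,305,275),.092)
blob("knob",dark,(188,215,205,237),.094)
blob("ring",white,(352,195,415,259),0)
blob("tubB",(hsv[...,2]<95).astype(np.uint8)*255,(222,146,258,186),.092)
P("knob",196.7,226.5,.094);P("port",207.2,232.2,.082);P("handleend",173.3,271.7,.05)
P("dial",340.6,168.6,.112);P("small",358.3,170.8,.104);P("beaker",425,160,.085);P("jar",156,167,.08)
P("pen",540*0+305+62/3.6,150+48/3.6,.125)
for n,(u,v) in dict(c1=(567,31),c2=(769,52),c3=(762,116),c4=(556,98)).items(): P("stand"+n,(u-540)/3.6+305,v/3.6+150,.08)
# pan lid rim
P("panrim L",160+118/6,190+222/6,.064);P("panrim R",160+350/6,190+222/6,.064);P("panrim T",160+235/6,190+110/6,.064)
Q=lambda n,u,v,z:print(n,cast(S,u,v,z)[:2].round(4))
Q("Sdial",230+(668-540)/3.15,235+(249-170)/3.15,.112);Q("Sknob",329.5,153,.09)
E
```

```text
tubA 282.4,252.2 r16.2 [0.423 0.023]
knob 196.3,226.1 r4.7 [0.4945 0.2628]
ring 387.5,251.0 r1.5 [ 0.4289 -0.2854]
tubB 240.1,166.4 r16.6 [0.6637 0.1431]
knob [0.4934 0.2617]
port [0.4783 0.2342]
handleend [0.3671 0.3343]
dial [ 0.6537 -0.1375]
small [ 0.649  -0.1874]
beaker [ 0.6835 -0.3781]
jar [0.6641 0.3847]
pen [ 0.6658 -0.0859]
standc1 [ 0.6885 -0.0616]
standc2 [ 0.6717 -0.2203]
standc3 [ 0.6208 -0.2141]
standc4 [ 0.6349 -0.0528]
panrim L [0.4939 0.3162]
panrim R [0.4942 0.2058]
panrim T [0.5474 0.2616]
Sdial [ 0.6596 -0.1394]
Sknob [0.5026 0.2556]
```

>>> {"api": "step_arm", "payload": {
  "rows": [20, 80, 10, 0.05, 32, 128, 10, 0.1, 44, 176, 10, 0.15, 56, 224, 10, 0.2, 68, 272, 10, 0.25, 80, 320, 10, 0.3, 92, 368, 10, 0.35, 104, 416, 10, 0.4, 116, 464, 10, 0.45, 128, 512, 10, 0.5, 140, 560, 10, 0.55, 150, 600, 10, 0.6],
  "gripper": 1
}}

```text
time: 1.3
position: [0.4261, -0.0024, 0.2154]
orientation: [[0.499, 0.867, 0.0], [0.867, -0.499, -0.0], [0.0, 0.0, -1.0]]
contact_force: [1.3, -1.2, -0.1]
gripper_width: 0.0938
finger_force: 0.0
```

```bash
python3 - <<'E'
from h import *
T=dict(np.load("pics/top0.png.npz"))
g=cv2.cvtColor(T["pixels"],cv2.COLOR_RGB2GRAY)
m=(g>70).astype(np.uint8)*255
q=np.zeros_like(m); q[194:258,351:416]=m[194:258,351:416]
n,l,s,ce=cv2.connectedComponentsWithStats(q)
for i in range(1,n):
    if s[i,2]>35: print(s[i]); ys,xs=np.where(l==i); 
ys,xs=np.where((q>0)&(np.hypot(np.arange(560)[None]-383,np.arange(420)[:,None]-227)<29))
print(len(xs))
w=np.array([cast(T,u,v,0)[:2] for u,v in zip(xs,ys)])
A=np.c_[2*w,np.ones(len(w))]; s=np.linalg.lstsq(A,(w**2).sum(1),rcond=None)[0]; print(s[:2],np.sqrt(s[2]+s[:2]@s[:2]))
E
```

```text
[357 201  52  52 268]
268
[ 0.50083596 -0.27264205] 0.07357210712814789
```

>>> {"api": "step_arm", "payload": {
  "rows": [12, 45, 0, 0, 24, 93, 0, 0, 36, 140, 0, 0, 48, 188, 0, 0, 60, 236, 0, 0, 63, 248, -20, 0.006, 63, 248, -60, 0.006, 63, 248, -90, 0.006, 63, 248, -115, 0.006, 63, 248, -115, 0.006]
}}

```text
time: 2.3
position: [0.4859, 0.2426, 0.0961]
orientation: [[0.495, 0.869, -0.009], [0.869, -0.495, -0.002], [-0.006, -0.006, -1.0]]
contact_force: [-0.5, -0.1, -0.2]
gripper_width: 0.0937
finger_force: 0.0
```

```bash
python3 - <<'E'
from h import *
c=shot("scene"); a=c["pixels"][90:230,260:420,::-1]
d=shot("top"); b=d["pixels"][170:290,140:260,::-1]
b=cv2.resize(b,(380,380)); a=cv2.resize(a,(434,380))[:,:420]
cv2.imwrite("pics/chk1.png",np.hstack([b,a])); print(robot.sense()["position"])
E
```

```text
[0.48920154 0.2434242  0.10058631]
```

View pics/chk1.png

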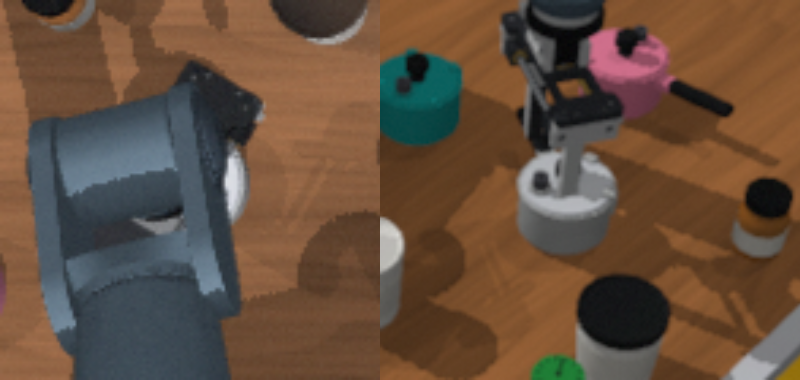

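The fingers hang over the pan but about 19 mm short of the knob, because the first call was speed-capped. I'll correct that, then lower and grip.

>>> {"api": "step_arm", "payload": {
  "rows": [5, 18.5, 0, 0, 5, 18.5, 0, 0, 5, 18.5, -15, 0, 5, 18.5, -30, 0, 5, 18.5, -30, 0, 5, 18.5, -30, 0]
}}

```text
time: 3.0
position: [0.4935, 0.2614, 0.0694]
orientation: [[0.496, 0.869, -0.002], [0.869, -0.496, -0.001], [-0.002, -0.002, -1.0]]
contact_force: [0.2, 0.2, 0.6]
gripper_width: 0.0941
finger_force: 0.0
```

>>> {"api": "step_arm", "payload": {
  "rows": [0, 0, 0, 0, 0, 0, 0, 0, 0, 0, 0, 0, 0, 0, 0, 0, 0, 0, 0, 0, 0, 0, 0, 0, 0, 0, 0, 0, 0, 0, 0, 0],
  "gripper": 0,
  "grip_force": 35
}}

```text
time: 3.8
position: [0.4943, 0.262, 0.0704]
orientation: [[0.495, 0.869, -0.0], [0.869, -0.495, 0.0], [-0.0, -0.0, -1.0]]
contact_force: [-0.3, 0.5, -0.5]
gripper_width: 0.0338
finger_force: 0.0
```

>>> {"api": "step_arm", "payload": {
  "rows": [0, 0, 0, 0, 0, 0, 0, 0, 0, 0, 0, 0]
}}

```text
time: 4.1
position: [0.4945, 0.2619, 0.0705]
orientation: [[0.495, 0.869, 0.0], [0.869, -0.495, -0.0], [0.0, 0.0, -1.0]]
contact_force: [0.7, -1.1, -1.3]
gripper_width: 0.027
finger_force: 35.0
```

>>> {"api": "step_arm", "payload": {
  "rows": [2, -7, 0, -0.04, 6, -20, 0, -0.12, 11, -35, 0, -0.22, 15, -50, 0, -0.32, 20, -65, 0, -0.42, 24, -80, 0, -0.52, 29, -95, 0, -0.62, 33, -110, 0, -0.72, 38, -125, 0, -0.82, 42, -140, 0, -0.92, 46, -152, 0, -1.0, 49, -160, 0, -1.05]
}}

```text
time: 5.3
position: [0.5431, 0.1016, 0.0705]
orientation: [[1.0, -0.002, -0.001], [-0.002, -1.0, 0.002], [-0.001, -0.002, -1.0]]
contact_force: [-0.8, 3.5, 1.4]
gripper_width: 0.0268
finger_force: 35.0
```

```bash
python3 - <<'E'
from h import *
c=shot("scene"); a=cv2.resize(c["pixels"][90:310,150:430,::-1],(764,600))
cv2.imwrite("pics/chk2.png",a)
E
```

```text
(no output)
```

View pics/chk2.png

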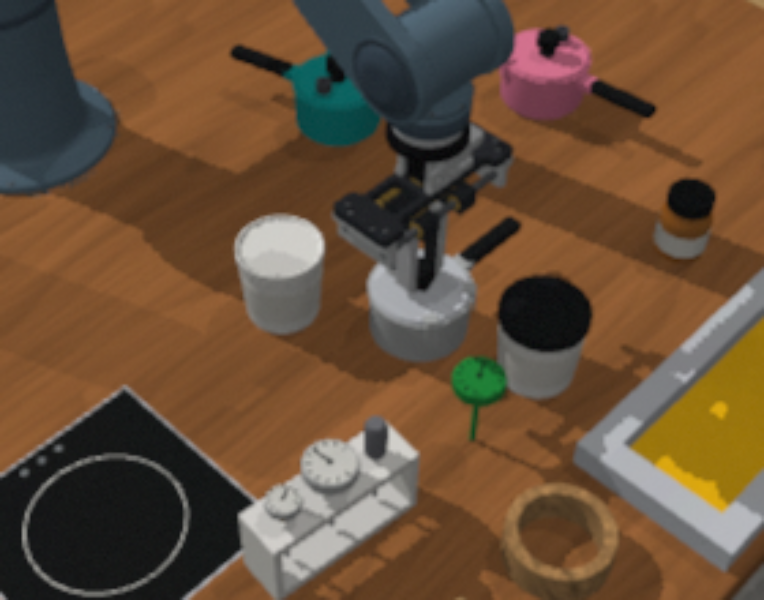

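>>> {"api": "step_arm", "payload": {
  "rows": [0, -8, 0, 0, 1, -22, 0, 0, 2, -38, 0, 0, 2, -54, 0, 0, 2, -70, 0, 0, 2, -86, 0, 0, 2, -102, 0, 0, 2, -118, 0, 0, 2, -134, 0, 0, 0, -150, 0, 0, -3, -164, 0, 0, -6, -176, 0, 0]
}}

```text
time: 6.55
position: [0.537, -0.0753, 0.0704]
orientation: [[1.0, 0.002, 0.0], [0.002, -1.0, -0.0], [0.0, 0.0, -1.0]]
contact_force: [0.2, 4.3, 0.9]
gripper_width: 0.0274
finger_force: 35.0
```

>>> {"api": "step_arm", "payload": {
  "rows": [-1, -8, 0, 0, -4, -22, 0, 0, -7, -38, 0, 0, -10, -54, 0, 0, -13, -70, 0, 0, -16, -86, 0, 0, -19, -102, 0, 0, -22, -118, 0, 0, -25, -134, 0, 0, -28, -150, 0, 0, -31, -166, 0, 0, -34, -180, 0, 0]
}}

```text
time: 7.75
position: [0.5029, -0.2554, 0.0704]
orientation: [[1.0, 0.002, -0.0], [0.002, -1.0, 0.0], [-0.0, -0.0, -1.0]]
contact_force: [2.2, 3.8, 2.2]
gripper_width: 0.0272
finger_force: 35.0
```

>>> {"api": "step_arm", "payload": {
  "rows": [-1, -9, 0, 0, -2, -15, 0, 0, -2, -19, 0, 0, -2, -19, 0, 0, -2, -19, 0, 0]
}}

```text
time: 8.25
position: [0.5011, -0.2738, 0.0704]
orientation: [[1.0, 0.003, -0.0], [0.003, -1.0, -0.002], [-0.0, 0.002, -1.0]]
contact_force: [-0.4, -0.6, -0.6]
gripper_width: 0.0271
finger_force: 35.0
```

>>> {"api": "step_arm", "payload": {
  "rows": [0, 0, 0, 0, 0, 0, 0, 0, 0, 0, 0, 0, 0, 0, 0, 0, 0, 0, 0, 0, 0, 0, 20, 0, 0, 0, 50, 0, -20, -10, 90, 0.14, -50, -20, 130, 0.28, -80, -30, 150, 0.42, -110, -40, 150, 0.56, -110, -40, 150, 0.7],
  "gripper": 1
}}

```text
time: 9.45
position: [0.3894, -0.3143, 0.2217]
orientation: [[0.761, 0.648, 0.001], [0.648, -0.761, -0.002], [-0.001, 0.002, -1.0]]
contact_force: [0.3, 0.2, -1.0]
gripper_width: 0.094
finger_force: 0.0
```

```bash
python3 - <<'E'
from h import *
T=shot("top","pics/top1.png");S=shot("scene","pics/scene1.png")
a=cv2.imread("pics/top1.png")[140:290,300:430]
s=cv2.imread("pics/scene1.png")[200:340,110:320]
a=cv2.resize(a,(390,450),interpolation=cv2.INTER_CUBIC);s=cv2.resize(s,(410,273),interpolation=cv2.INTER_CUBIC)
o=np.zeros((450,800,3),np.uint8);o[:,:390]=a;o[:273,390:]=s;cv2.imwrite("pics/chk3.png",o)
E
```

```text
(no output)
```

View pics/chk3.png

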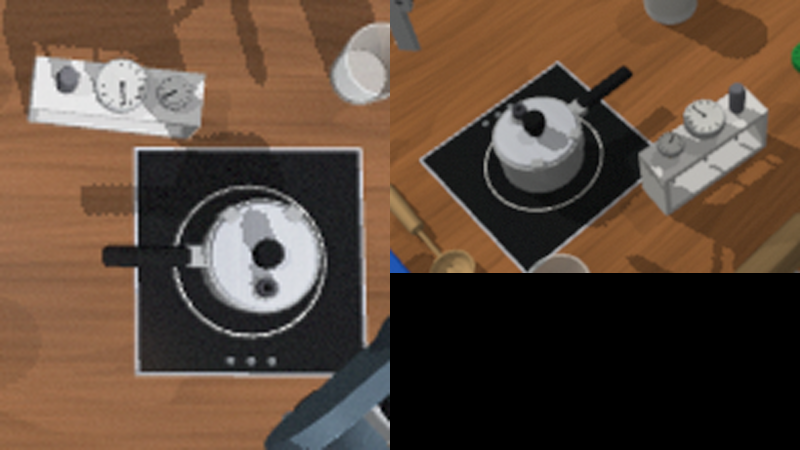

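The pan stands inside the ring, with its knob at about (389,224), its port at (388.5,236) and its handle pointing left towards world +y. The large dial is unmoved at about (340,168).

```bash
python3 - <<'E'
from h import *
T=dict(np.load("pics/top1.png.npz"));S=dict(np.load("pics/scene1.png.npz"))
g=cv2.cvtColor(T["pixels"],cv2.COLOR_RGB2GRAY).astype(float)
def cen(g,u,v,r,t):
    yy,xx=np.mgrid[:420,:560]; w=np.clip(t-g,0,None)*(np.hypot(xx-u,yy-v)<r); return (xx*w).sum()/w.sum(),(yy*w).sum()/w.sum()
k=cen(g,389,224.3,6.5,80); p=cen(g,388.5,235.7,5,130)
print("knob",k,cast(T,*k,.094)[:2].round(4)); print("port",p,cast(T,*p,.082)[:2].round(4))
h=[(300+u/3,140+256/3) for u in(105,)]; print("handle end",cast(T,300+103/3,140+257/3,.05).round(4))
# dial by Hough on upscaled crop
for n,C,(u,v),z in(("T",T,(340.3,168.3),.112),("S",S,(110+(704-390)*210/410,200+118*140/273),.112)):
    gg=cv2.cvtColor(C["pixels"],cv2.COLOR_RGB2GRAY); x0,y0=int(u)-18,int(v)-16
    b=cv2.resize(gg[y0:y0+32,x0:x0+36],None,fx=8,fy=8,interpolation=cv2.INTER_CUBIC)
    rr=8*np.linalg.norm(proj(C,[.654,-.1125,z])-proj(C,[.654,-.1375,z]))
    c=cv2.HoughCircles(cv2.GaussianBlur(b,(0,0),4),cv2.HOUGH_GRADIENT_ALT if 0 else cv2.HOUGH_GRADIENT,1,30,param1=60,param2=12,minRadius=int(rr*.85),maxRadius=int(rr*1.15))
    print(n,(u,v),cast(C,u,v,z)[:2].round(4),rr)
    if c is not None:
        for q in c[0][:3]: uu,vv=x0-.5+(q[0]+.5)/8,y0-.5+(q[1]+.5)/8; print(uu,vv,q[2],cast(C,uu,vv,z)[:2].round(4))
gs=cv2.cvtColor(S["pixels"],cv2.COLOR_RGB2GRAY).astype(float)
u,v=110+(534-390)*210/410,200+123*140/273
print("Sknob",(u,v),cast(S,u,v,.088)[:2].round(4))
E
```

```text
knob (np.float64(388.5101872246696), np.float64(224.25578193832598)) [ 0.501  -0.2702]
port (np.float64(388.03913043478263), np.float64(235.45782608695652)) [ 0.4707 -0.2708]
handle end [ 0.4998 -0.1249  0.05  ]
T (340.3, 168.3) [ 0.6545 -0.1366] 72.45025954288845
339.25 168.125 71.4 [ 0.655  -0.1338]
S (270.82926829268297, 260.5128205128205) [ 0.6608 -0.14  ] 79.06969233077162
Sknob (183.7560975609756, 263.0769230769231) [ 0.5082 -0.277 ]
```

>>> {"api": "step_arm", "payload": {
  "rows": [20, 13, 0, 0.1, 50, 33, 0, 0.2, 84, 56, 0, 0.3, 118, 79, 0, 0.4, 152, 101, 0, 0.5, 186, 124, 0, 0.6, 220, 147, 0, 0.7, 250, 167, 0, 0.77, 264, 176, 0, 0.77, 264, 176, -30, 0.77, 264, 176, -60, 0.77, 264, 176, -80, 0.77]
}}

```text
time: 10.75
position: [0.6547, -0.1356, 0.1373]
orientation: [[0.1, 0.995, -0.003], [0.995, -0.1, 0.001], [0.001, -0.003, -1.0]]
contact_force: [0.5, 0.1, 0.3]
gripper_width: 0.0937
finger_force: 0.0
```

>>> {"api": "step_arm", "payload": {
  "rows": [0, 0, -15, 0, 0, 0, -30, 0, 0, 0, -45, 0, 0, 0, -53, 0, 0, 0, -53, 0, 0, 0, -53, 0]
}}

```text
time: 11.35
position: [0.6557, -0.1372, 0.088]
orientation: [[0.098, 0.995, 0.001], [0.995, -0.098, -0.0], [-0.0, 0.001, -1.0]]
contact_force: [0.1, -0.2, -0.3]
gripper_width: 0.0942
finger_force: 0.0
```

>>> {"api": "step_arm", "payload": {
  "rows": [0, -1, 0, 0, 0, -1, 0, 0, 0, -1, 0, 0, 0, -1, 0, 0, 0, -1, 0, 0, 0, -1, 0, 0, 0, -1, 0, 0, 0, -1, 0, 0],
  "gripper": 0,
  "grip_force": 25
}}

```text
time: 12.15
position: [0.6558, -0.1381, 0.0877]
orientation: [[0.098, 0.995, 0.001], [0.995, -0.098, -0.0], [-0.0, 0.001, -1.0]]
contact_force: [1.4, 0.2, 0.3]
gripper_width: 0.0497
finger_force: 25.0
```

>>> {"api": "step_arm", "payload": {
  "rows": [0, 0, 8, 0, 0, 0, 20, 0, 0, 0, 35, 0, 0, 0, 55, 0, 0, 0, 75, 0, 0, 0, 95, 0, 0, 0, 110, 0, 0, 0, 110, 0]
}}

```text
time: 12.95
position: [0.6563, -0.1385, 0.2008]
orientation: [[0.098, 0.995, 0.004], [0.995, -0.098, -0.002], [-0.001, 0.004, -1.0]]
contact_force: [0.0, -1.0, -1.0]
gripper_width: 0.0495
finger_force: 25.0
```

>>> {"api": "step_arm", "payload": {
  "rows": [-8, -6, 0, -0.08, -25, -18, 0, -0.21, -43, -31, 0, -0.34, -61, -44, 0, -0.47, -79, -57, 0, -0.6, -97, -70, 0, -0.73, -115, -83, 0, -0.86, -133, -96, 0, -0.99, -150, -110, 0, -1.12, -167, -123, 0, -1.25, -179, -131, 0, -1.37, -185.5, -136, 0, -1.473]
}}

```text
time: 14.15
position: [0.4681, -0.2741, 0.1962]
orientation: [[1.0, -0.006, -0.002], [-0.006, -1.0, 0.002], [-0.002, -0.002, -1.0]]
contact_force: [0.2, 0.1, -0.2]
gripper_width: 0.05
finger_force: 25.0
```

>>> {"api": "step_arm", "payload": {
  "rows": [0, 0, 0, 0, 0, 0, 0, 0, 0, 0, 0, 0]
}}

```text
time: 14.45
position: [0.4699, -0.2736, 0.1971]
orientation: [[1.0, 0.002, -0.001], [0.002, -1.0, 0.001], [-0.001, -0.001, -1.0]]
contact_force: [-0.1, -0.7, 0.0]
gripper_width: 0.0496
finger_force: 25.0
```

```bash
python3 - <<'E'
from h import *
S=shot("scene","pics/scene2.png");T=shot("top","pics/top2.png")
s=cv2.resize(cv2.imread("pics/scene2.png")[190:310,130:250],(480,480),interpolation=cv2.INTER_CUBIC)
a=cv2.resize(cv2.imread("pics/top2.png")[180:280,340:420],(320,400),interpolation=cv2.INTER_CUBIC)
o=np.zeros((480,800,3),np.uint8);o[:,:480]=s;o[:400,480:]=a;cv2.imwrite("pics/chk4.png",o)
E
```

```text
(no output)
```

View pics/chk4.png

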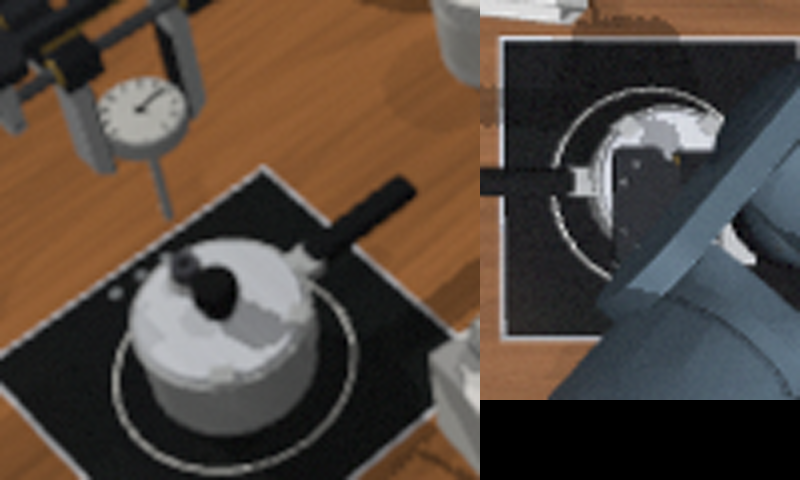

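The thermometer hangs in the grip above the pan. In the enlarged crop its stem runs from about (153,160) to (168,217), the dial is at (142,108), and the port's rim is at about (183,262).

```bash
python3 - <<'E'
from h import *
S=dict(np.load("pics/scene2.png.npz")); a=S["pixels"][225:262,158:186]
g=cv2.cvtColor(S["pixels"],cv2.COLOR_RGB2GRAY).astype(int); 
f=lambda x,y:(129.5+(x+.5)/4,189.5+(y+.5)/4)
hsv=cv2.cvtColor(S["pixels"],cv2.COLOR_RGB2HSV).astype(int)
# stem axis: low-saturation centroid per row
for v in range(228,248):
    s=hsv[v,160:182,1]; w=np.clip(110-s,0,None)*(np.abs(np.arange(160,182)-(168+(v-230)*.26))<4); print(v,w.sum(),round((np.arange(160,182)*w).sum()/max(w.sum(),1),2),end=" | ")
print(); print(g[246:266,168:186])
tcp=np.array([.4699,-.2736,.1971]); o=tcp+[0,0,-.006]
for n,p in dict(dial=o+[0,0,.032],nut=o,tip=o-[0,0,.065],port=[.4703,-.2741,.082],knob=[.501,-.2738,.094]).items(): print(n,proj(S,p).round(2))
print("seen dial",f(142,108))
E
```

```text
228 692 166.77 | 229 520 166.31 | 230 202 167.91 | 231 219 168.2 | 232 184 168.6 | 233 190 168.83 | 234 196 169.11 | 235 187 169.45 | 236 172 169.63 | 237 176 169.86 | 238 194 170.15 | 239 172 170.53 | 240 181 170.76 | 241 196 170.96 | 242 206 171.21 | 243 186 171.58 | 244 83 171.64 | 245 0 0.0 | 246 229 175.09 | 247 354 174.72 | 
[[102  98  96  93  93 111 140 136  96  49  24  23  20  24  24  21  22  24]
 [ 98  94  94  94 111 121 126 101  50  20  24  22  22  23  22  24  23  22]
 [ 96  95 111 141 135  97  52  19  23  22  22  23  23  23  22  22  19  22]
 [ 95 112 134 134 101  51  23  24  22  21  22  22  19  19  24  37  62  72]
 [126 128 109  68  19  22  23  22  22  22  22  56  84 114 130 134 143 147]
 [144 103  50  20  24  22  22  20  53  69 109 139 153 169 177 179 179 180]
 [101  51  21  30  28  22  33  58  81 103 153 178 183 183 183 184 183 183]
 [ 21  32  71  92  78  55  55  67  73  88 133 170 183 184 183 183 184 183]
 [ 23  44  97 124 101  68  57  49  47  59  86 130 170 183 183 182 183 184]
 [ 22  39  98 134 106  64  47  33  33  51  64  89 152 179 171 162 160 173]
 [ 36  98 140 152
[... 165 characters left out ...]
2  50  42  31  25  25  23  21  21  20  23]
 [178 188 189 174 125  68  40  36  37  30  22  23  20  21  21  22  23  23]
 [185 189 185 168 140 100  56  35  35  29  23  23  23  23  22  23  22  21]
 [189 188 181 170 148 128 106  78  66  46  24  23  21  20  23  21  21  21]
 [190 189 179 174 155 136 121 106 105  78  35  21  22  21  21  22  21  19]
 [189 189 185 177 168 157 140 119 117  95  49  21  21  22  19  22  18  18]
 [190 189 188 183 180 181 176 164 160 127  63  15  19  20  19  21  17  13]
 [189 189 189 187 188 187 187 188 187 165 100  12  14  13  14  17  13  13]]
dial [164.57 216.27]
nut [167.22 225.6 ]
tip [172.26 243.28]
port [175.35 254.62]
knob [182.55 259.04]
seen dial (165.125, 216.625)
```

>>> {"api": "step_arm", "payload": {
  "rows": [1, -0.5, -10, 0, 1, -0.5, -25, 0, 1, -0.5, -36, 0, 1, -0.5, -41, 0, 1, -0.5, -43, 0, 1, -0.5, -45, 0, 1, -0.5, -47, 0, 1, -0.5, -47, 0]
}}

```text
time: 15.35
position: [0.4708, -0.2743, 0.1504]
orientation: [[1.0, -0.0, 0.0], [-0.0, -1.0, 0.0], [0.0, -0.0, -1.0]]
contact_force: [-1.0, 0.5, -1.3]
gripper_width: 0.0494
finger_force: 25.0
```

```bash
python3 - <<'E'
from h import *
S=shot("scene","pics/scene3.png")
s=robot.sense(); print(s["position"],s["contact_force"],s["moment"])
cv2.imwrite("pics/chk5.png",cv2.resize(cv2.imread("pics/scene3.png")[215:275,150:210],(600,600),interpolation=cv2.INTER_CUBIC))
E
```

```text
[ 0.47082232 -0.27437641  0.15050379] [-0.98135433  0.61780012 -1.3393286 ] [ 0.31673269 -0.00342229  0.00576952]
```

View pics/chk5.png

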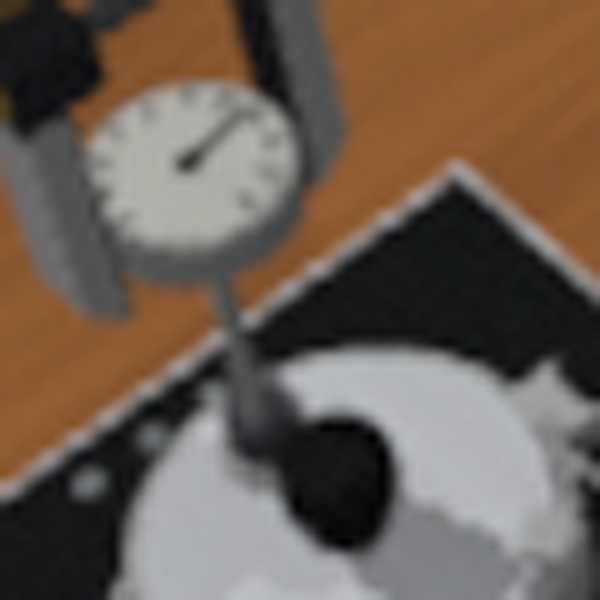

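The stem tip is at the port, around crop (255,400), perhaps slightly left of centre. I'll feel downwards from here.

>>> {"api": "step_arm", "payload": {
  "rows": [0, 0, -2, 0, 0, 0, -4, 0, 0, 0, -4, 0, 0, 0, -4, 0]
}}

```text
time: 15.8
position: [0.4707, -0.2744, 0.1462]
orientation: [[1.0, -0.0, -0.0], [-0.0, -1.0, 0.0], [-0.0, -0.0, -1.0]]
contact_force: [0.6, 2.4, -0.4]
gripper_width: 0.0496
finger_force: 25.0
```

>>> {"api": "step_arm", "payload": {
  "rows": [0, 0, -3, 0, 0, 0, -6, 0, 0, 0, -10, 0, 0, 0, -10, 0]
}}

```text
time: 16.2
position: [0.4704, -0.2743, 0.1355]
orientation: [[1.0, -0.0, -0.001], [-0.0, -1.0, 0.001], [-0.001, -0.001, -1.0]]
contact_force: [0.2, 1.1, -2.0]
gripper_width: 0.0493
finger_force: 25.0
```

>>> {"api": "step_arm", "payload": {
  "rows": [0, 0, -6, 0, 0, 0, -12, 0, 0, 0, -18, 0, 0, 0, -24, 0, 0, 0, -30, 0, 0, 0, -36, 0, 0, 0, -41, 0, 0, 0, -44, 0, 0, 0, -46, 0, 0, 0, -46, 0]
}}

```text
time: 17.2
position: [0.4707, -0.2746, 0.0902]
orientation: [[1.0, -0.0, -0.0], [-0.0, -1.0, -0.0], [-0.0, 0.0, -1.0]]
contact_force: [0.3, 0.4, -1.6]
gripper_width: 0.0494
finger_force: 25.0
```

>>> {"api": "step_arm", "payload": {
  "rows": [0, 0, -1, 0, 0, 0, -2, 0, 0, 0, -2.5, 0, 0, 0, -2.5, 0]
}}

```text
time: 17.6
position: [0.4711, -0.2747, 0.0896]
orientation: [[1.0, -0.0, 0.0], [-0.0, -1.0, -0.0], [0.0, 0.0, -1.0]]
contact_force: [-2.5, 2.9, 8.9]
gripper_width: 0.0497
finger_force: 25.0
```

An upward force of 9 N comes at the height expected for a seated nut. I'll release and withdraw.

>>> {"api": "step_arm", "payload": {
  "rows": [0, 0, 2, 0, 0, 0, 2, 0, 0, 0, 2, 0, 0, 0, 2, 0, 0, 0, 2, 0, 0, 0, 2, 0, 0, 0, 2, 0, 0, 0, 15, 0, 0, 0, 40, 0, 0, 0, 75, 0, 0, 0, 110, 0, 0, 0, 130, 0],
  "gripper": 1
}}

```text
time: 18.8
position: [0.4718, -0.2754, 0.2225]
orientation: [[1.0, -0.0, 0.004], [-0.0, -1.0, -0.004], [0.004, 0.004, -1.0]]
contact_force: [0.3, -0.2, -0.8]
gripper_width: 0.0937
finger_force: 0.0
```

>>> {"api": "step_arm", "payload": {
  "rows": [-20, -20, 20, 0, -50, -60, 20, 0, -80, -100, 20, 0, -110, -140, 20, 0, -120, -180, 20, 0, -120, -200, 20, 0, -120, -200, 20, 0, -120, -200, 20, 0]
}}

```text
time: 19.6
position: [0.3508, -0.4742, 0.2384]
orientation: [[1.0, -0.0, 0.0], [-0.0, -1.0, 0.0], [0.0, -0.0, -1.0]]
contact_force: [0.2, -0.6, -0.5]
gripper_width: 0.0937
finger_force: 0.0
```

```bash
python3 - <<'E'
from h import *
S=shot("scene","pics/scene4.png");T=shot("top","pics/top4.png")
s=cv2.resize(cv2.imread("pics/scene4.png")[200:300,130:230],(400,400),interpolation=cv2.INTER_CUBIC)
a=cv2.resize(cv2.imread("pics/top4.png")[170:290,330:450],(400,400),interpolation=cv2.INTER_CUBIC)
cv2.imwrite("pics/chk6.png",np.hstack([s,a]))
for n,p in dict(dialtop=[.470,-.2741,.114],dialtilt_if_10up=[.470,-.2741,.124]).items(): print(n,proj(S,p).round(2),proj(T,p).round(2))
s=robot.sense();print(s["position"],s["contact_force"],s["time"])
E
```

```text
dialtop [173.   246.55] [391.74 235.15]
dialtilt_if_10up [172.26 243.97] [392.54 234.97]
[ 0.35127246 -0.47339852  0.23827721] [ 1.22200533 -0.29557324 -0.43840001] 19.7
```

View pics/chk6.png

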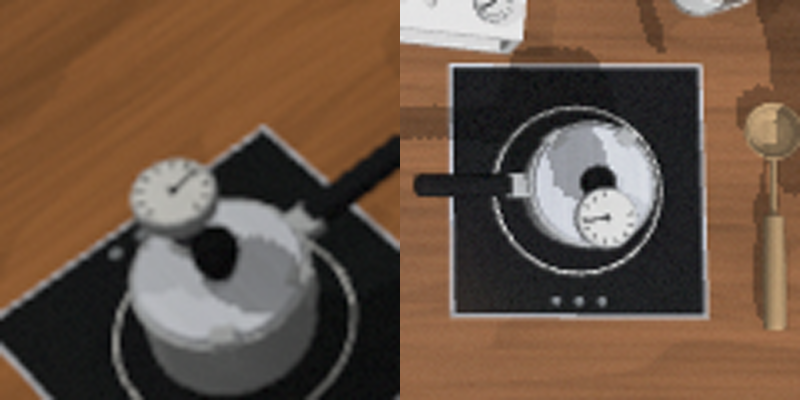

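The dial sits level at scene (173,247) and top (391.5,235), which matches the seated prediction, and the pan is inside the ring.

```bash
python3 -c "
from h import *
print(job.sign_off())"
```

```text
the job is handed in; nothing more can be done
None
```

The pan stands inside the hob's white ring and the large-dial thermometer is seated in the lid's port; the job is handed in (sign-off returned no verdict).

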